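# Lay a post blank on the planing board and wedge it

### The job

The square post blank stands on end on the planing board: tip it over onto its side so that it lies between the fence and the wedge with its head towards the end stop, then slide it along until its head is home against the stop, and push the wedge in until it grips the blank firmly against the fence. The blank is too thick to grip, and pushed low down it only skids, so push it near the top. Use steady hand pressure only, never more than 30 N on the blank or the wedge, leave the tools and oddments lying about undisturbed, and take your hand away when the blank is held.

Things in the scene. Friction and masses are not known exactly. Their poses are not given: they have to be found in the camera images.
- blank: post blank: square pale baulk 90 x 90 x 220 mm, 0.5 to 1 kg, darker end grain. Origin: centre of its foot (underside at the start); z runs from foot to head, x and y square to its sides. Starts upright, square to the board within 2 deg, 30 to 60 mm short of where it could lie against the stop. Pushed 150 mm or more up it tips (about 3 N), then falls; below 60 mm it skids. Friction 0.45 to 0.75
- blank_head (a point): centre of the blank's other end face (its head, on top at the start)
- jig: planing board, fixed: plywood 440 (x) x 290 (y) x 18 mm. Origin: centre of its underside, z up; +x to its end stop (left, seen from the robot), +y to its wedge (robot's side). At -y a cork-faced fence 45 mm high, bolted 3 to 11 mm clear of the blank, differently each time; at +y a tapered rail 40 mm high. The blank is to lie along x, head to +x, middle near y = 0, flat on the top (z = 18 mm)
- stop_face (a point): middle of the end stop's face that the blank's head must rest on, at board x = 185 mm, z = 38 mm; axes as the board's. The stop is a dark cleat 30 mm thick (x), 155 mm wide (board y -100 to +55 mm), its top 40 mm above the board
- wedge (a joint): travel (m) of the sliding wooden wedge, 0 to 0.115, starts at 0 to 0.015, grows as it is pushed in. Captive on the tapered rail: per mm it goes 0.98 mm along board +x and 0.196 mm along board -y. Drags about 3 N, stays where left; meets the blank and fence between 0.06 and 0.10 as the fence is set, to be felt; then the push climbs 2 to 4 N per mm, and 14 to 20 N sets it firmly for good
- wedge_butt (a point): centre of the wedge's thick end face, which faces board -x and is pushed on: 62 mm wide (y), 55 mm high (from the board's top at z = 18 to z = 73 mm). The wedge is 240 mm long (x) and narrows to 14 mm; its face towards the blank stays parallel to x
- mallet: bystander: joiner's wooden mallet on the bench past the stop, 280 mm long, 135 mm wide, 75 mm high. Origin: middle of its underside
- block_plane: bystander: steel block plane 160 x 48 mm, 58 mm high, on the bench past the stop. Origin: middle of its underside
- try_square: bystander: try square lying flat on the bench, stock 115 mm, blade 150 mm, 16 mm high. Origin: middle of its underside
- glue_bottle: bystander: white glue bottle, 62 mm across, 165 mm high. Origin: middle of its underside
- screw_tin: bystander: open tin of brass screws, 80 mm across, 50 mm high. Origin: middle of its underside
- tape_measure: bystander: black tape measure 70 x 40 mm, 62 mm high. Origin: middle of its underside
- offcut: bystander: small timber offcut 60 x 45 mm standing 110 mm high on the board's right far corner, not the blank. Origin: middle of its underside
- pencil: bystander: flat red carpenter's pencil 187 mm long, 8 mm thick, on the board behind the fence. Origin: middle of its underside
Things that resemble listed ones, but are neither listed nor needed, are in the scene too. What is shaped like the blank but green or red is not meant.

How it is judged:
By the outcome, as a careful person would: the job done as asked, in the order asked, and still so for the second after the job is handed in, with the robot touching nothing.
It also fails if it takes over 61 s, if anything falls off the work surface, if the arm or the gripper's body presses on something with over 40 N, if the wrist force passes 120 N, or if a joint passes its speed limit or range.

### The arm

A 7-joint arm with a two-finger parallel gripper is mounted at the origin on the work surface. World frame = base frame: x ahead of the robot, y to its left, z up, the work surface at z = 0. Lengths are in m, angles in rad, forces in N, time in s.
With the tool pointing down it reaches from about 0.425 to 0.875 m from the base axis. Payload 4.7 kg.
Tool frame: the origin (TCP) lies between the finger pads; the fingertips stand 14 mm ahead of it and the grasp point (between the pads) lies 5 mm behind it; z points along the fingers, y is the line along which they close (so a half turn about z gives the same grasp; the last joint's range is limited). The gripper opens to 87 mm and grips with 3 to 60 N. Pads are 19 mm wide; open, the fingers measure 117 mm over their backs; the gripper's body (75 mm by 190 mm) begins 51 mm behind the grasp point.
Start: joints at [-1.319, 0.321, -0.07, 1.45, 0.023, 1.371, -0.057], TCP at [0.153, 0.632, 0.237] pointing down, gripper open.
Joint ranges: [-2.86, 2.86], [-0.3, 2.09], [-1.38, 1.24], [0.06, 2.45], [-1.56, 4.7], [0.09, 2.05], [-2.69, 2.69]. Speed limits (rad/s): [2.57, 2.57, 3.14, 3.14, 3.14, 3.14, 3.14].

### API

Orientations are given as a rotation vector (axis times angle).
In Python, from bench import get_state, get_image, camera_params, close_job gives the robot as it stands. The module is installed in compiled form; this text tells all that it offers.
- The arm moves only by the tool arm_command, never from a script. Its argument "motion" is a list of rows, each a list of 5 numbers: the finger opening in mm, from 0 to 87, then the shift along the tool's x, y, z in mm, then the turn about the tool's z in degrees. In form: [[gripper, x, y, z, spin], ...]. A call has 1 to 5 rows; each row is the pose to reach, as a shift and turn from the pose commanded when the call began, along the tool's axes at that moment; what a row does not reach only later rows make up. A row lasts 1/12 s, in which the tool goes at most 41.7 mm and 7.16 degrees, less where a joint would pass 70% of its speed; a pose out of reach is approached as far as the arm can. A call with a gripper value outside its range is refused whole. The fingers move at their own pace and stop on an object; "newtons" is the grip in N (left out, the last holds). Time passes only in rows, so rows that repeat a pose let the fingers close. It gives the time, the measured TCP pose, the force, the opening and the grip force at its end, in the units of the state.
- get_state(): the state, without advancing time (a new reading comes with each control period).
- get_image(name): name is "scene" or "top"; returns (picture, depth): 384x512x3 uint8, red, green, blue; 384x512 float32, m along the optical axis (not along the pixel's ray), 0 where there is no reading.
- camera_params(name): a dict with "intrinsics" (3x3 intrinsics, pixels), "extrinsics" (4x4, takes a point from camera to world coordinates). Camera axes: x right, y down, z forward; pixel columns grow to the right and rows downward; lengths in m; the calibration is good to about 2 mm. A picture is of the moment at which its call begins. camera_params takes no time and is no camera call.
- close_job(): hands the job in; it is judged then, once.
The state is a dict: "time": time; "joint_positions": joint angles; "qd": joint speeds; "joint_torque": joint torques, N m; "position": TCP position; "tool_rot": TCP orientation; "ft_force": force on the tool from outside, world axes, zero at the start; "torque": the same for the moment, N m; "grip_width": opening from 0.0 (shut) to 1.0 (fully open); "grip_force": force on a finger pad.
Only numpy, scipy, OpenCV 4.12 (cv2) and the standard library are available. Lean on these libraries where they do the work, as an engineer would, in place of code of your own. Each camera call takes 0.05 s, during which the arm holds its last target. There are 200 camera calls.

## Working session

There is one attempt and no reset: what is moved stays moved. The work goes in short steps, Python scripts to look and compute and a tool call to move; the robot and the scene stay as the last step left them, time stands still between calls to the robot, and variables do not carry over. Pictures are saved under pics/ and viewed, at most 10 in all, crops included, and the job is handed in when it is done.

Besides the shell and the picture viewer there is one more tool, called after "Call:" in YAML: its name, and indented under it one key for each argument. arm_command: Moves the arm, as the interface text tells. Its arguments: {"type":"object","properties":{"motion":{"type":"array"},"newtons":{"type":"number"}},"required":["motion"]}

```bash
mkdir -p pics; cat > h.py <<'E'
import numpy as np, cv2
from bench import get_state,get_image,camera_params
def snap(n,f=None):
    p,d=get_image(n)
    if f: cv2.imwrite(f,p[:,:,::-1])
    c=camera_params(n); K=np.array(c["intrinsics"]);T=np.array(c["extrinsics"])
    v,u=np.mgrid[:384,:512]
    P=np.stack([(u-K[0,2])/K[0,0]*d,(v-K[1,2])/K[1,1]*d,d],-1)@T[:3,:3].T+T[:3,3]
    P[d==0]=np.nan
    return p,d,P,K,T
E
python3 - <<'E'
from h import *
a=snap("scene","pics/s0.png");b=snap("top","pics/t0.png")
np.savez("s0.npz",p=a[0],P=a[2]);np.savez("t0.npz",p=b[0],P=b[2])
print(a[4],b[4],a[3]);print(get_state())
E
```

```text
[[-3.61763990e-01  7.11496473e-01 -6.02411474e-01  1.24425096e+00]
 [ 9.32268960e-01  2.75272986e-01 -2.34732548e-01  2.41319773e-01]
 [-1.18377521e-03 -6.46527302e-01 -7.62889931e-01  1.02267120e+00]
 [ 0.00000000e+00  0.00000000e+00  0.00000000e+00  1.00000000e+00]] [[ 0.02752147 -0.99349485  0.1105014   0.41203447]
 [-0.99908303 -0.03096496 -0.02956789 -0.0264333 ]
 [ 0.03279722 -0.10958632 -0.99343605  1.25772918]
 [ 0.          0.          0.          1.        ]] [[357.08110837   0.         256.31289513]
 [  0.         357.08110837 187.59829352]
 [  0.           0.           1.        ]]
{'time': 0.1, 'joint_positions': array([-1.31891216,  0.32172146, -0.07006641,  1.45153801,  0.02258684,
        1.37080736, -0.05684806]), 'qd': array([-0.00104606, -0.00151948,  0.00180551, -0.00326896, -0.00135805,
       -0.00067863,  0.00012543]), 'joint_torque': array([-2.48056886e-04, -4.92571199e+01, -4.05862620e-01, -3.13401496e+01,
       -6.42639189e-02,  3.94509814e-02,  6.71712269e-05]), 'position': array([0.15304968, 0.63124326, 0.23559605]), 'tool_rot': array([-3.72524738e-01, -3.11931155e+00,  2.64511205e-03]), 'ft_force': array([ 0.87568534,  0.38863594, -0.43552122]), 'torque': array([-0.04816113, -0.00879051, -0.0019854 ]), 'grip_force': 0.0, 'grip_width': 1.0009684523294444}
```

View pics/s0.png

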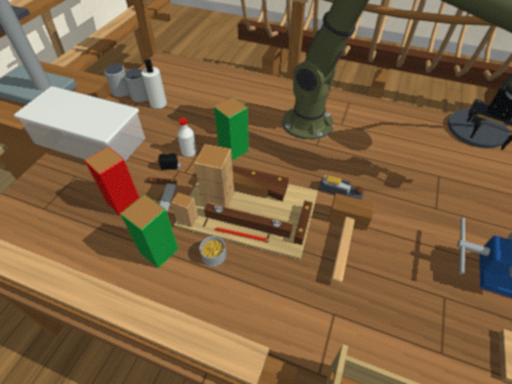

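View pics/t0.png

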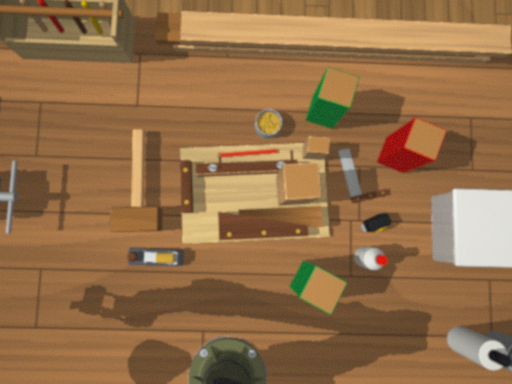

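```bash
python3 - <<'E'
from h import *
z=np.load("t0.npz");p,P=z["p"],z["P"]
c=cv2.resize(p[130:255,170:350],None,fx=4.4,fy=4.4,interpolation=cv2.INTER_CUBIC);cv2.imwrite("pics/c0.png",c[:,:,::-1])
H=P[:,:,2]
# blank top
m=((H>.228)&(H<.25)).astype(np.uint8);m[:130]=0;m[250:]=0;m[:,:260]=0;m[:,330:]=0
q=P[m>0];print("top",len(q),q.mean(0),cv2.minAreaRect(q[:,:2].astype(np.float32)*1000))
for r,n in [((.055,.066),'rail58/stop58'),((.068,.08),'wedge'),((.008,.028),'board'),((.1,.12),'offc')]:
    m=((H>r[0])&(H<r[1])).astype(np.uint8);m[:130]=0;m[255:]=0;m[:,:170]=0;m[:,335:]=0
    k,l,s,ce=cv2.connectedComponentsWithStats(m)
    for i in range(1,k):
        if s[i,4]>40:
            q=P[l==i];print(n,s[i],q.mean(0).round(4),cv2.minAreaRect(q[:,:2].astype(np.float32)*1000))
E
```

```text
top 1286 [ 0.55048643 -0.17589391  0.23807664] ((551.5774536132812, -176.58486938476562), (90.92002868652344, 90.83666229248047), 5.550779819488525)
rail58/stop58 [181 159  12  53 473] [0.5501 0.1362 0.0585] ((550.7239379882812, 136.75474548339844), (153.21426391601562, 30.21249771118164), 4.171724796295166)
rail58/stop58 [196 159 102  16 918] [ 0.6093 -0.0247  0.0625] ((610.3975830078125, -38.71144104003906), (35.23319625854492, 298.37286376953125), 4.560250282287598)
rail58/stop58 [ 218  211   91   29 1656] [ 0.4338 -0.0726  0.0586] ((440.844970703125, -91.32057189941406), (80.9087905883789, 262.4861145019531), 1.5585209131240845)
wedge [ 239  205   84   22 1085] [ 0.4743 -0.1645  0.0733] ((463.91497802734375, -140.6822509765625), (60.87810134887695, 238.82305908203125), 4.271472930908203)
board [ 181  143  149  100 7013] [ 0.5494 -0.026   0.0185] ((542.823974609375, -64.53230285644531), (290.29766845703125, 440.7380065917969), 4.271315574645996)
offc [307 139  22  16  46] [ 0.6551 -0.2272  0.1097] ((654.9882202148438, -228.3068389892578), (71.40620422363281, 32.204376220703125), 54.76356506347656)
```

View pics/c0.png

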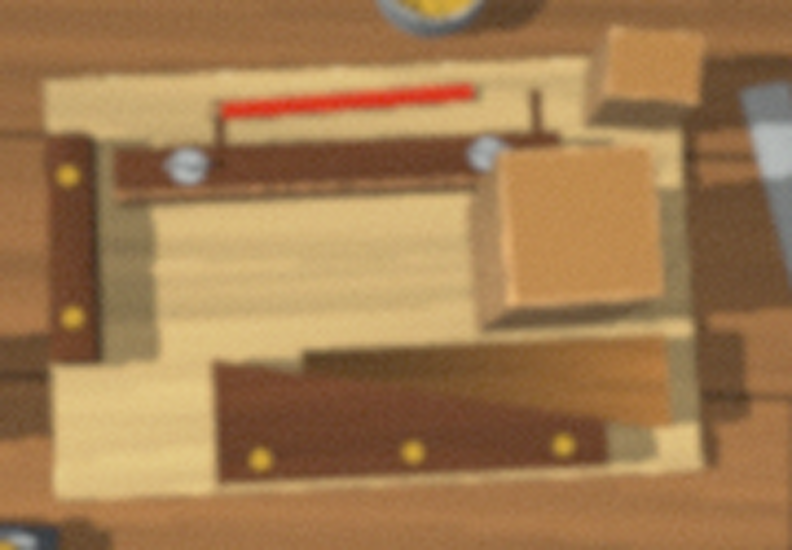

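The top view shows the things that could pass for the blank: the pale one (300,183), the green ones (322,288) and (332,97), the red one (412,145), the small pale offcut (317,147) and the white box (475,228). Only the pale baulk on the board at (300,183) fits the description. In the crop its top is at (580,225), the wedge butt at (668,380), the stop at (75,250) and the fence along row 165.

Board frame: centre (0.543, -0.0645), +x = (-0.0745, 0.997). The blank is centred at board (-112, 0) mm, and the wedge butt at board (-190, 84).

```bash
cat >> h.py <<'E'
from scipy.spatial.transform import Rotation as Ro
C=np.array([.5428,-.0645]);ex=np.array([-.0745,.9972]);ey=np.array([-.9972,-.0745])
def bd(xy): d=np.asarray(xy)[...,:2]-C; return np.stack([d@ex,d@ey],-1)*1000
def to(bx,by,z):
    s=get_state();R=Ro.from_rotvec(s["tool_rot"]).as_matrix();p=s["position"]
    t=np.r_[C+bx/1000*ex+by/1000*ey,z]; sh=R.T@(t-p)*1000
    x=R.T@np.r_[ex,0]
    print("t",s["time"],"board",bd(p[:2]).round(1),"z",p[2].round(4),"F",s["ft_force"].round(1),"q",s["joint_positions"].round(2),"\nshift",sh.round(1),"spin",np.degrees(np.arctan2(x[1],x[0])).round(2))
E
python3 - <<'E'
from h import *
to(-192,0,.33)
z=np.load("t0.npz");P=z["P"]
H=P[:,:,2]
for n,(u,v) in dict(green=(322,288),bottle=(372,258),tin=(268,122),offc=(317,147)).items(): print(n,P[v,u].round(3),bd(P[v,u]).round(0))
E
```

```text
t 0.1 board [722.8 336.8] z 0.2356 F [ 0.9  0.4 -0.4] q [-1.32  0.32 -0.07  1.45  0.02  1.37 -0.06] 
shift [-601.6 -767.3  -93.1] spin 72.11
green [ 0.286 -0.232  0.222] [-148.  269.]
bottle [ 0.358 -0.388  0.126] [-309.  209.]
tin [ 0.754 -0.099  0.037] [ -51. -208.]
offc [ 0.661 -0.233  0.127] [-177. -106.]
```

Call:
arm_command:
  motion:
    - [0,-32,-14,-18,7]
    - [0,-64,-28,-36,14]
    - [0,-96,-42,-54,21]
    - [0,-128,-56,-72,28]
    - [0,-160,-70,-90,35]

```text
time: 0.52
position: [0.2931, 0.5246, 0.327]
tool_rot: [-1.302, -2.859, 0.001]
ft_force: [0.3, 1.4, 0.2]
grip_width: 0.705
grip_force: 0.0
```

```bash
python3 -c "
from h import *
to(-192,0,.33);to(130,0,.33)"
```

```text
t 0.5167 board [606.  205.1] z 0.327 F [0.3 1.4 0.2] q [-1.18  0.19  0.09  1.44 -0.02  1.52 -0.38] 
shift [-762.  -313.4   -2.6] spin 36.77
t 0.5167 board [606.  205.1] z 0.327 F [0.3 1.4 0.2] q [-1.18  0.19  0.09  1.44 -0.02  1.52 -0.38] 
shift [-504.1 -120.7   -2.8] spin 36.77
```

Call:
arm_command:
  motion:
    - [0,-38,-15,0,7]
    - [0,-76,-30,0,14]
    - [0,-114,-46,0,21]
    - [0,-152,-62,0,28]
    - [0,-190,-78,0,36]

```text
time: 0.93
position: [0.3594, 0.3297, 0.3261]
tool_rot: [-2.105, -2.332, 0.001]
ft_force: [0.5, 0.0, 0.4]
grip_width: 0.32
grip_force: 0.0
```

```bash
python3 -c "
from h import *
to(-192,0,.33)"
```

```text
t 0.9333 board [406.8 153.5] z 0.3261 F [0.5 0.  0.4] q [-1.04 -0.06  0.23  1.7   0.01  1.5  -0.71] 
shift [-602.8  136.7   -3.8] spin 1.6
```

Call:
arm_command:
  motion:
    - [0,-39,9,0,0]
    - [0,-78,18,0,0]
    - [0,-117,27,0,0]
    - [0,-156,36,0,0]
    - [0,-195,45,0,0]

```text
time: 1.35
position: [0.4251, 0.1408, 0.3263]
tool_rot: [-2.097, -2.338, -0.0]
ft_force: [0.9, -1.2, 0.2]
grip_width: 0.018
grip_force: 0.0
```

Call:
arm_command:
  motion:
    - [0,-39,9,0,0]
    - [0,-78,18,0,0]
    - [0,-117,27,0,0]
    - [0,-156,36,0,0]
    - [0,-195,45,0,0]

```text
time: 1.77
position: [0.4908, -0.0481, 0.3265]
tool_rot: [-2.097, -2.339, -0.001]
ft_force: [0.6, -0.3, -0.5]
grip_width: 0.005
grip_force: 0.0
```

Call:
arm_command:
  motion:
    - [0,-39,9,0,0]
    - [0,-78,18,0,0]
    - [0,-117,27,0,0]
    - [0,-156,36,0,0]
    - [0,-195,45,0,0]

```text
time: 2.18
position: [0.5572, -0.2364, 0.3264]
tool_rot: [-2.096, -2.34, -0.001]
ft_force: [1.1, 1.1, 0.5]
grip_width: 0.003
grip_force: 0.0
```

```bash
python3 -c "
from h import *
to(-192,0,.22)"
```

```text
t 2.1833 board [-172.5   -1.6] z 0.3264 F [1.1 1.1 0.5] q [-0.41  0.28  0.96  1.45 -0.23  1.53  0.65] 
shift [-19.5  -2.3 106.4] spin 2.02
```

Call:
arm_command:
  motion:
    - [0,-20,-2,10,2]
    - [0,-20,-2,40,2]
    - [0,-20,-2,75,2]
    - [0,-20,-2,106,2]
    - [0,-20,-2,106,2]

```text
time: 2.6
position: [0.5535, -0.253, 0.2138]
tool_rot: [-2.131, -2.294, 0.007]
ft_force: [-0.4, 0.8, -0.7]
grip_width: 0.005
grip_force: 0.0
```

```bash
python3 -c "
from h import *
to(-162,0,.22)
b=snap('top');P=b[2];H=P[:,:,2]
m=((H>.228)&(H<.25)).astype(np.uint8);m[:130]=0;m[250:]=0;m[:,:260]=0;m[:,322:]=0
q=bd(P[m>0]);print(len(q),cv2.minAreaRect(q.astype(np.float32)))
"
```

```text
t 2.6 board [-188.8    3.4] z 0.2138 F [-0.4  0.8 -0.7] q [-0.36  0.35  0.94  1.61 -0.29  1.34  0.69] 
shift [26.8  3.3 -6.1] spin -0.07
1256 ((-112.33116149902344, -0.07444000244140625), (90.37124633789062, 90.28716278076172), 1.0843387842178345)
```

Call:
arm_command:
  motion:
    - [0,8,3,-5,0]
    - [0,14,3,-5,0]
    - [0,20,3,-5,0]
    - [0,26,3,-5,0]
    - [0,32,3,-5,0]

```text
time: 3.07
position: [0.5584, -0.2234, 0.2274]
tool_rot: [2.136, 2.299, 0.001]
ft_force: [0.7, -2.5, 1.9]
grip_width: 0.005
grip_force: 1.2
```

Call:
arm_command:
  motion:
    - [0,6,0,0,0]
    - [0,12,0,0,0]
    - [0,18,0,0,0]
    - [0,24,0,0,0]
    - [0,30,0,0,0]

```text
time: 3.48
position: [0.5552, -0.1922, 0.2254]
tool_rot: [-2.138, -2.301, -0.0]
ft_force: [-0.1, -1.9, 0.7]
grip_width: 0.002
grip_force: 0.7
```

```bash
python3 -c "
from h import *
to(-91,0,.22)
p,d,P,K,T=snap('scene')
cv2.imwrite('pics/s1.png',cv2.resize(p[120:280,130:350],None,fx=3.5,fy=3.5)[:,:,::-1])
"
```

```text
t 3.4833 board [-128.3   -2.8] z 0.2254 F [-0.1 -1.9  0.7] q [-0.5   0.27  0.94  1.66 -0.23  1.33  0.55] 
shift [37.3 -2.8  5.4] spin -0.05
```

View pics/s1.png

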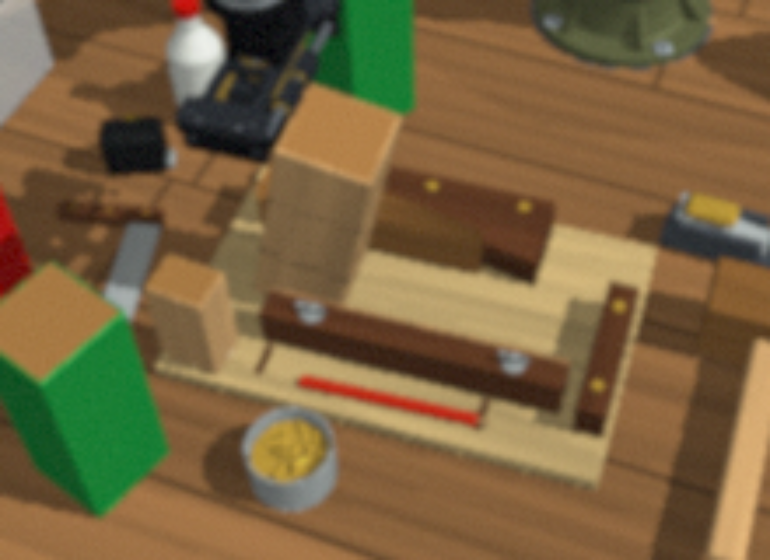

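The picture shows the blank (335,190) tipping towards the stop at (605,360), clear of the fence, with the hand behind it. I'll keep pushing.

Call:
arm_command:
  motion:
    - [0,6,-2,3,0]
    - [0,12,-2,3,0]
    - [0,18,-2,3,0]
    - [0,24,-2,3,0]
    - [0,30,-2,3,0]

```text
time: 3.95
position: [0.5509, -0.1623, 0.2223]
tool_rot: [-2.137, -2.301, -0.0]
ft_force: [-0.7, -0.8, 0.0]
grip_width: 0.005
grip_force: 0.0
```

Call:
arm_command:
  motion:
    - [0,4,0,0,0]
    - [0,8,0,0,0]
    - [0,8,0,0,0]
    - [0,8,0,0,0]
    - [0,8,0,0,0]

```text
time: 4.37
position: [0.5505, -0.1556, 0.2226]
tool_rot: [2.138, 2.301, -0.0]
ft_force: [0.3, -0.0, -1.6]
grip_width: 0.005
grip_force: 0.0
```

```bash
cat >> h.py <<'E'
def lie(f=None):
    p,d,P,K,T=snap('top',f);H=P[:,:,2]
    m=(abs(H-.108)<.012).astype(np.uint8);B=bd(P);m[~((abs(B[...,0])<230)&(abs(B[...,1])<62))]=0
    m[(B[...,0]<-130)&(B[...,1]<-65)]=0
    q=B[m>0];print("lying",len(q),cv2.minAreaRect(q.astype(np.float32)),np.nanmedian(H[m>0]),np.percentile(q,[1,99],axis=0).round(1).tolist())
E
python3 -c "
from h import *
to(-100,0,.22);lie('pics/t1.png')"
```

```text
t 4.3667 board [-91.5  -0.9] z 0.2226 F [ 0.3 -0.  -1.6] q [-0.58  0.22  0.94  1.7  -0.19  1.31  0.46] 
shift [-8.5 -0.9  2.6] spin -0.08
lying 42 ((-16.147079467773438, 25.81707000732422), (168.8214569091797, 59.96263885498047), 34.28407669067383) 0.11474078194740123 [[-72.5, -43.8], [69.4, 48.6]]
```

View pics/t1.png

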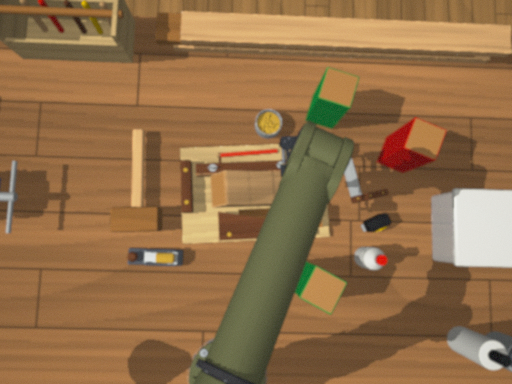

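Call:
arm_command:
  motion:
    - [0,-14,0,0,0]
    - [0,-20,0,0,0]
    - [0,-20,0,0,0]
    - [0,-20,0,0,0]

```text
time: 4.75
position: [0.5518, -0.176, 0.2225]
tool_rot: [-2.14, -2.3, 0.0]
ft_force: [-0.4, -0.5, -0.3]
grip_width: 0.006
grip_force: 0.0
```

```bash
python3 -c "
from h import *
to(-100,0,.085);lie()
p,d,P,K,T=snap('scene');H=P[:,:,2];B=bd(P)
m=(abs(H-.108)<.006)&(abs(B[...,0])<200)&(abs(B[...,1])<60)
q=B[m];print(len(q),cv2.minAreaRect(q.astype(np.float32)),np.median(H[m]))
cv2.imwrite('pics/s2.png',cv2.resize(p[120:280,130:350],None,fx=3.5,fy=3.5)[:,:,::-1])
"
```

```text
t 4.75 board [-111.9   -0.7] z 0.2225 F [-0.4 -0.5 -0.3] q [-0.54  0.25  0.94  1.68 -0.21  1.32  0.51] 
shift [ 11.9  -0.7 137.5] spin -0.16
lying 2510 ((44.724464416503906, 3.0895004272460938), (220.06301879882812, 90.57057189941406), 1.296275019645691) 0.10820064016851139 [[-62.7, -41.1], [152.5, 48.0]]
1432 ((46.219566345214844, 3.836639404296875), (219.47036743164062, 95.9320068359375), 1.3132961988449097) 0.10716424208015607
```

View pics/s2.png

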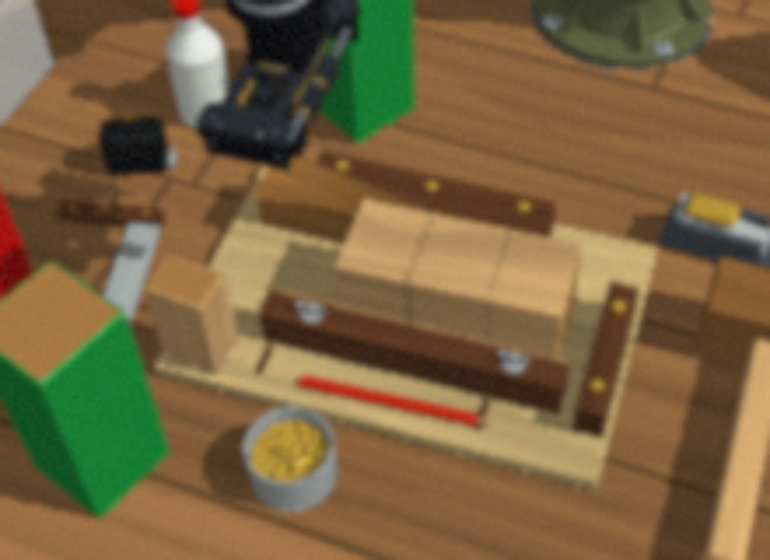

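The picture shows the blank lying flat at (460,275) with its head (575,300) about 30 mm short of the stop (605,360). I'll descend behind the foot and slide it.

Call:
arm_command:
  motion:
    - [0,7,-4,30,0]
    - [0,7,-4,60,0]
    - [0,7,-4,95,0]
    - [0,7,-4,130,0]
    - [0,7,-4,137,0]

```text
time: 5.27
position: [0.5439, -0.1664, 0.0803]
tool_rot: [-2.132, -2.297, 0.007]
ft_force: [-0.8, 0.1, 0.6]
grip_width: 0.006
grip_force: 0.0
```

```bash
python3 -c "
from h import *
to(-45,3,.085)"
```

```text
t 5.2667 board [-101.7    6.5] z 0.0803 F [-0.8  0.1  0.6] q [-0.48  0.39  0.87  1.85 -0.33  1.07  0.6 ] 
shift [56.7  3.4 -4.6] spin 0.0
```

Call:
arm_command:
  motion:
    - [0,7,2,0,0]
    - [0,14,2,0,0]
    - [0,20,2,0,0]
    - [0,25,2,0,0]
    - [0,30,2,0,0]

```text
time: 5.68
position: [0.5489, -0.1389, 0.0876]
tool_rot: [2.134, 2.3, 0.002]
ft_force: [1.2, -6.8, 1.2]
grip_width: 0.006
grip_force: 3.0
```

Call:
arm_command:
  motion:
    - [0,4,0,0,0]
    - [0,8,0,0,0]
    - [0,12,0,0,0]
    - [0,16,0,0,0]
    - [0,20,0,0,0]

```text
time: 6.1
position: [0.547, -0.1218, 0.0876]
tool_rot: [2.136, 2.295, -0.0]
ft_force: [0.2, -6.0, 4.2]
grip_width: 0.007
grip_force: 3.4
```

```bash
python3 -c "
from h import *
to(-45,3,.085);lie()"
```

```text
t 6.1 board [-57.5   0.1] z 0.0876 F [ 0.2 -6.   4.2] q [-0.58  0.34  0.88  1.88 -0.3   1.05  0.49] 
shift [12.5 -3.   2.5] spin -0.17
lying 1987 ((77.82220458984375, 2.7392349243164062), (191.3260955810547, 90.61504364013672), 0.4311870038509369) 0.10813202908769859 [[-10.9, -41.5], [171.1, 47.2]]
```

Call:
arm_command:
  motion:
    - [0,2.5,0,0,0]
    - [0,5,0,0,0]
    - [0,7.5,0,0,0]
    - [0,10,0,0,0]

```text
time: 6.48
position: [0.5462, -0.112, 0.0875]
tool_rot: [2.137, 2.295, -0.0]
ft_force: [0.9, -6.0, 3.2]
grip_width: 0.006
grip_force: 3.4
```

Call:
arm_command:
  motion:
    - [0,1,0,0,0]
    - [0,2,0,0,0]

```text
time: 6.65
position: [0.5461, -0.1098, 0.0875]
tool_rot: [2.136, 2.296, -0.0]
ft_force: [0.1, -7.3, 3.1]
grip_width: 0.008
grip_force: 3.4
```

```bash
python3 -c "
from h import *
to(-45,3,.085);lie()"
```

```text
t 6.65 board [-45.4   0. ] z 0.0875 F [ 0.1 -7.3  3.1] q [-0.6   0.33  0.88  1.89 -0.29  1.05  0.47] 
shift [ 0.4 -3.   2.5] spin -0.15
lying 1956 ((90.68510437011719, 1.9546356201171875), (189.33059692382812, 90.13713836669922), 0.36803996562957764) 0.10806506070078803 [[5.5, -42.0], [183.2, 46.5]]
```

Call:
arm_command:
  motion:
    - [0,0.7,0,0,0]
    - [0,0.7,0,0,0]

```text
time: 6.87
position: [0.5461, -0.1097, 0.0875]
tool_rot: [2.136, 2.295, -0.001]
ft_force: [0.4, -7.7, 3.0]
grip_width: 0.008
grip_force: 3.9
```

Call:
arm_command:
  motion:
    - [0,0.7,0,0,0]
    - [0,0.7,0,0,0]

```text
time: 7.03
position: [0.5461, -0.1097, 0.0875]
tool_rot: [2.136, 2.294, -0.002]
ft_force: [1.5, -9.6, 1.9]
grip_width: 0.007
grip_force: 4.5
```

Call:
arm_command:
  motion:
    - [0,-25,0,0,0]
    - [0,-50,0,0,0]
    - [0,-55,0,-40,0]
    - [0,-60,0,-80,0]
    - [0,-65,0,-120,0]

```text
time: 7.45
position: [0.5489, -0.1705, 0.2072]
tool_rot: [-2.139, -2.299, 0.001]
ft_force: [1.7, 0.3, 1.3]
grip_width: 0.006
grip_force: 0.0
```

```bash
python3 -c "
from h import *
to(-222,80,.2)
b=snap('top');P=b[2];H=P[:,:,2];B=bd(P)
m=(abs(H-.073)<.005)&(B[...,1]>48)&(B[...,1]<130)&(abs(B[...,0])<240)
q=B[m];print(len(q),cv2.minAreaRect(q.astype(np.float32)))
m=(abs(H-.222)<.012)&(B[...,1]>190)&(B[...,1]<340)&(B[...,0]>-240)&(B[...,0]<-60);q=B[m];print(q.min(0),q.max(0))
lie()"
```

```text
t 7.45 board [-106.2    1.8] z 0.2072 F [1.7 0.3 1.3] q [-0.55  0.25  0.95  1.71 -0.21  1.29  0.51] 
shift [-116.   -77.9    7.2] spin -0.15
279 ((24.692703247070312, 69.29886627197266), (31.01784896850586, 159.42535400390625), 89.86901092529297)
[-210.35132044  212.48504542] [-90.72952132 330.82808622]
lying 2514 ((75.11029052734375, 1.99786376953125), (220.21319580078125, 90.26419067382812), 0.300028920173645) 0.10807599579180016 [[-32.4, -41.9], [182.7, 46.6]]
```

Call:
arm_command:
  motion:
    - [0,-30,-20,0,0]
    - [0,-60,-40,0,0]
    - [0,-90,-60,0,0]
    - [0,-117,-77,0,0]
    - [0,-117,-77,20,0]

```text
time: 7.97
position: [0.4787, -0.3009, 0.1896]
tool_rot: [2.144, 2.285, 0.001]
ft_force: [-0.6, -0.9, 0.6]
grip_width: 0.002
grip_force: 0.0
```

Call:
arm_command:
  motion:
    - [0,0,0,25,0]
    - [0,0,0,50,0]
    - [0,0,0,50,0]

```text
time: 8.22
position: [0.479, -0.2901, 0.1316]
tool_rot: [-2.134, -2.296, 0.002]
ft_force: [-1.5, 1.0, 0.3]
grip_width: 0.007
grip_force: 0.0
```

```bash
python3 -c "
from h import *
to(-222,80,.06)
p,d,P,K,T=snap('scene')
cv2.imwrite('pics/s3.png',cv2.resize(p[20:280,130:350],None,fx=2.3,fy=2.3)[:,:,::-1])
"
```

```text
t 8.2167 board [-220.2   80.5] z 0.1316 F [-1.5  1.   0.3] q [-0.33  0.31  0.97  1.83 -0.28  1.15  0.81] 
shift [-2.1  0.9 71.5] spin -0.06
```

View pics/s3.png

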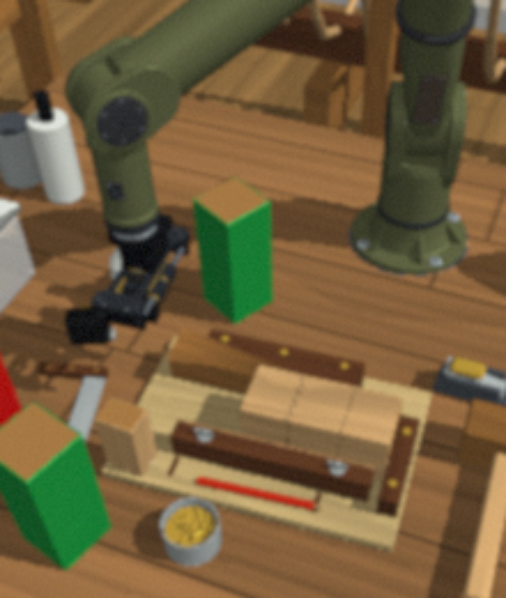

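The hand (145,275) is behind the wedge and clear of the green post (235,250). The forearm is well above it.

Call:
arm_command:
  motion:
    - [0,0,0,25,0]
    - [0,0,0,50,0]
    - [0,0,0,70,0]
    - [0,0,0,70,0]

```text
time: 8.6
position: [0.4804, -0.2908, 0.0638]
tool_rot: [-2.134, -2.3, 0.002]
ft_force: [-1.0, 1.6, -0.3]
grip_width: 0.005
grip_force: 0.0
```

Call:
arm_command:
  motion:
    - [0,6,0,0,0]
    - [0,12,0,0,0]
    - [0,17,0,0,0]
    - [0,22,1,0,0]
    - [0,27,2,0,0]

```text
time: 9.02
position: [0.4824, -0.2657, 0.067]
tool_rot: [2.136, 2.3, 0.001]
ft_force: [0.2, -3.7, 1.7]
grip_width: 0.002
grip_force: 1.6
```

Call:
arm_command:
  motion:
    - [0,5,1,0,0]
    - [0,10,2,0,0]
    - [0,15,3,0,0]
    - [0,20,4,0,0]
    - [0,25,5,0,0]

```text
time: 9.43
position: [0.4853, -0.24, 0.0659]
tool_rot: [2.137, 2.3, 0.001]
ft_force: [1.9, -3.6, 2.0]
grip_width: 0.005
grip_force: 1.8
```

```bash
python3 -c "
from h import *
to(-130,72,.06)"
```

```text
t 9.4333 board [-170.7   70.4] z 0.0659 F [ 1.9 -3.6  2. ] q [-0.39  0.35  0.93  1.94 -0.33  1.01  0.76] 
shift [40.7 -1.6  5.9] spin -0.06
```

Call:
arm_command:
  motion:
    - [0,5,0,3,0]
    - [0,10,0,3,0]
    - [0,15,1,3,0]
    - [0,20,2,3,0]
    - [0,24,3,3,0]

```text
time: 9.85
position: [0.4862, -0.218, 0.0624]
tool_rot: [2.136, 2.297, -0.004]
ft_force: [2.7, -10.0, -2.7]
grip_width: 0.008
grip_force: 5.0
```

Call:
arm_command:
  motion:
    - [0,2,0,0,0]
    - [0,4,1,0,0]
    - [0,6,1,0,0]
    - [0,8,1,0,0]

```text
time: 10.18
position: [0.4872, -0.2105, 0.0624]
tool_rot: [2.136, 2.296, -0.003]
ft_force: [5.5, -10.4, -5.7]
grip_width: 0.008
grip_force: 5.3
```

Call:
arm_command:
  motion:
    - [0,2,0,0,0]
    - [0,4,1,0,0]
    - [0,6,1,0,0]

```text
time: 10.43
position: [0.4878, -0.2044, 0.0625]
tool_rot: [2.136, 2.296, -0.003]
ft_force: [6.0, -9.7, -4.5]
grip_width: 0.006
grip_force: 5.2
```

```bash
python3 -c "
from h import *
to(-110,70,.06)"
```

```text
t 10.4333 board [-135.4   65.3] z 0.0625 F [ 6.  -9.7 -4.5] q [-0.47  0.32  0.94  1.97 -0.3   0.99  0.68] 
shift [25.4 -4.8  2.3] spin -0.13
```

Call:
arm_command:
  motion:
    - [0,1.5,1,0,0]
    - [0,3,2,0,0]

```text
time: 10.6
position: [0.4883, -0.2012, 0.0624]
tool_rot: [2.137, 2.298, -0.005]
ft_force: [0.7, -9.9, 0.1]
grip_width: 0.004
grip_force: 4.6
```

Call:
arm_command:
  motion:
    - [0,1.5,0.5,0,0]
    - [0,3,1,0,0]

```text
time: 10.77
position: [0.4886, -0.1982, 0.0624]
tool_rot: [2.138, 2.298, -0.005]
ft_force: [1.4, -9.1, 0.3]
grip_width: 0.006
grip_force: 4.6
```

Call:
arm_command:
  motion:
    - [0,1.5,0.5,0,0]
    - [0,3,1,0,0]

```text
time: 10.93
position: [0.489, -0.1952, 0.0624]
tool_rot: [2.139, 2.298, -0.006]
ft_force: [-1.6, -8.1, 1.6]
grip_width: 0.003
grip_force: 4.5
```

```bash
python3 -c "
from h import *
to(-110,70,.06);lie()"
```

```text
t 10.9333 board [-126.3   63.4] z 0.0624 F [-1.6 -8.1  1.6] q [-0.49  0.32  0.94  1.98 -0.3   0.99  0.66] 
shift [16.3 -6.7  2.3] spin -0.15
lying 2507 ((75.54885864257812, -5.292854309082031), (220.6143341064453, 90.56201934814453), 0.003000563243404031) 0.10814618839819579 [[-32.3, -49.3], [182.9, 39.2]]
```

Call:
arm_command:
  motion:
    - [0,2,0,0,0]
    - [0,4,0.5,0,0]
    - [0,6,1,0,0]

```text
time: 11.23
position: [0.4897, -0.1892, 0.0623]
tool_rot: [2.139, 2.298, -0.005]
ft_force: [-0.7, -9.0, 1.4]
grip_width: 0.01
grip_force: 4.6
```

Call:
arm_command:
  motion:
    - [0,1.5,0.5,0,0]
    - [0,3,0.7,0,0]

```text
time: 11.4
position: [0.4901, -0.186, 0.0623]
tool_rot: [2.139, 2.298, -0.006]
ft_force: [1.1, -9.9, 1.7]
grip_width: 0.003
grip_force: 4.6
```

Call:
arm_command:
  motion:
    - [0,1.5,0.4,0,0]
    - [0,3,0.7,0,0]

```text
time: 11.57
position: [0.4903, -0.1844, 0.0624]
tool_rot: [2.138, 2.297, -0.008]
ft_force: [-1.5, -14.6, 0.2]
grip_width: 0.002
grip_force: 7.1
```

Call:
arm_command:
  motion:
    - [0,0.5,0.1,0,0]
    - [0,1,0.2,0,0]

```text
time: 11.73
position: [0.4903, -0.1844, 0.0624]
tool_rot: [2.138, 2.296, -0.009]
ft_force: [-0.7, -14.6, -0.7]
grip_width: 0.006
grip_force: 7.3
```

Call:
arm_command:
  motion:
    - [0,0.5,0.1,0,0]
    - [0,1,0.2,0,0]

```text
time: 11.9
position: [0.4903, -0.1843, 0.0624]
tool_rot: [2.138, 2.294, -0.011]
ft_force: [-0.3, -17.1, -1.0]
grip_width: 0.007
grip_force: 8.2
```

Call:
arm_command:
  motion:
    - [0,0.5,0.1,0,0]
    - [0,1,0.2,0,0]

```text
time: 12.07
position: [0.4903, -0.1842, 0.0625]
tool_rot: [2.138, 2.293, -0.012]
ft_force: [0.1, -18.1, -2.2]
grip_width: 0.004
grip_force: 9.1
```

Call:
arm_command:
  motion:
    - [0,0.5,0.1,0,0]
    - [0,1,0.2,0,0]

```text
time: 12.23
position: [0.4903, -0.1841, 0.0625]
tool_rot: [2.138, 2.292, -0.013]
ft_force: [0.0, -19.7, -2.7]
grip_width: 0.008
grip_force: 10.0
```

Call:
arm_command:
  motion:
    - [0,0.7,0.1,0,0]
    - [0,1.4,0.2,0,0]

```text
time: 12.4
position: [0.4903, -0.1839, 0.0625]
tool_rot: [2.138, 2.29, -0.015]
ft_force: [-0.2, -23.3, -2.3]
grip_width: 0.006
grip_force: 11.4
```

Call:
arm_command:
  motion:
    - [0,0.7,0.1,0,0]
    - [0,1.2,0.2,0,0]
    - [0,1.2,0.2,0,0]

```text
time: 12.65
position: [0.4903, -0.1838, 0.0625]
tool_rot: [2.137, 2.288, -0.017]
ft_force: [0.1, -24.3, -3.1]
grip_width: 0.005
grip_force: 12.0
```

```bash
python3 -c "
from h import *
to(-110,70,.06);lie()"
```

```text
t 12.65 board [-115.1   61.2] z 0.0625 F [  0.1 -24.3  -3.1] q [-0.53  0.31  0.94  1.99 -0.28  0.98  0.62] 
shift [ 5.1 -8.8  2.5] spin -0.37
lying 2510 ((75.66375732421875, -7.555728912353516), (90.60307312011719, 220.5115966796875), 89.94219207763672) 0.10803342432921981 [[-32.0, -51.4], [182.8, 37.3]]
```

Call:
arm_command:
  motion:
    - [0,-4,0,0,0]
    - [0,-12,0,0,0]
    - [0,-30,0,0,0]
    - [0,-50,0,0,0]
    - [0,-55,0,-30,0]

```text
time: 13.12
position: [0.4916, -0.2277, 0.0875]
tool_rot: [-2.133, -2.292, 0.01]
ft_force: [0.2, 0.9, 0.6]
grip_width: 0.003
grip_force: 0.0
```

Call:
arm_command:
  motion:
    - [0,-10,0,-40,0]
    - [0,-20,0,-80,0]
    - [0,-30,0,-120,0]
    - [0,-30,0,-160,0]
    - [0,-30,0,-190,0]

```text
time: 13.53
position: [0.4983, -0.2576, 0.2848]
tool_rot: [-2.137, -2.301, -0.003]
ft_force: [0.6, -0.3, 0.1]
grip_width: 0.007
grip_force: 0.0
```

```bash
python3 -c "
from h import *
to(-110,70,.06);lie()
b=snap('top');P=b[2];H=P[:,:,2];B=bd(P)
m=(abs(H-.073)<.006)&(B[...,1]>30)&(B[...,1]<130)&(abs(B[...,0])<240)
q=B[m];print(len(q),q.min(0),q.max(0))
p,d,P,K,T=snap('scene')
cv2.imwrite('pics/s4.png',cv2.resize(p[80:280,100:380],None,fx=2.8,fy=2.8)[:,:,::-1])
"
```

```text
t 13.5333 board [-189.2   58.8] z 0.2848 F [ 0.6 -0.3  0.1] q [-0.49  0.16  1.03  1.63 -0.14  1.43  0.64] 
shift [ 78.7 -11.4 225. ] spin -0.06
lying 2508 ((75.49005126953125, -7.554874420166016), (220.1539306640625, 90.79535675048828), 0.010045238770544529) 0.10810713744015754 [[-32.0, -51.5], [182.7, 37.3]]
1106 [-104.67433177   37.08137965] [183.09748272  96.6640785 ]
```

View pics/s4.png

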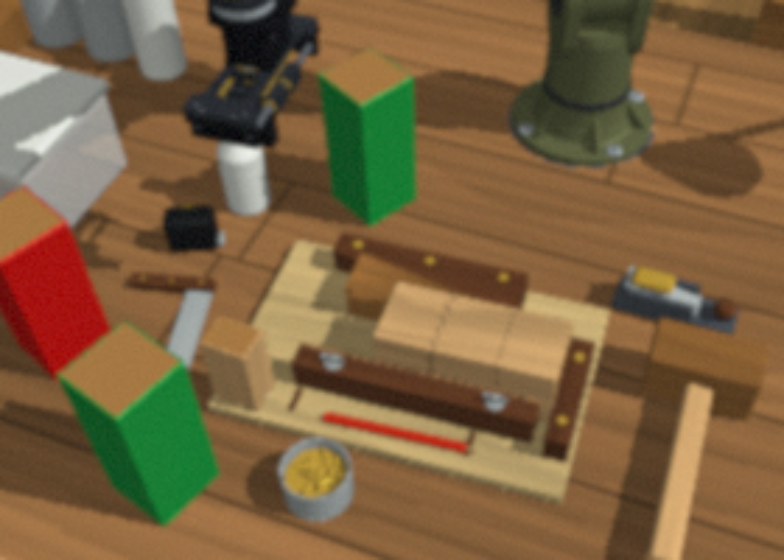

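The picture shows the blank (475,330) lying with its head against the stop (570,390), held between the fence and the wedge (375,285). The tools and oddments are where they were, and the hand (250,100) is clear.

```bash
python3 -c "
from bench import close_job
print(close_job())"
```

```text
the job is handed in; nothing more can be done
None
```

The job is handed in at about 13.7 s: the blank lies on its side with its head home against the stop, the wedge was pushed in to about 24 N (limit 30 N), the tools and oddments look undisturbed, and the hand is clear.

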